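# Ready the slide agitator for a run

### The arm

A 7-joint arm with a two-finger parallel gripper is mounted at the origin on the work surface. World frame = base frame: x ahead of the robot, y to its left, z up, the work surface at z = 0. Lengths are in m, angles in rad, forces in N, time in s.
With the tool pointing down it reaches from about 0.35 to 0.9 m from the base axis. Payload 8.1 kg.
Tool frame: the origin (TCP) lies at the very end of the fingers, on their centre line; the grasp point (between the pads) lies 19 mm behind it (arm.tcp_to_grasp is the distance from the TCP to the grasp point, in m); z points along the fingers, y is the line along which they close (so a half turn about z gives the same grasp; the last joint's range is limited). The gripper opens to 92 mm and grips with 3 to 60 N. Pads are 19 mm wide; open, the fingers measure 130 mm over their backs; the gripper's body (75 mm by 190 mm) begins 47 mm behind the grasp point.
Start: joints at [-1.448, 0.434, 0.025, 1.573, -0.012, 1.134, -0.075], TCP at [0.14, 0.609, 0.227] pointing down, gripper open.
Joint ranges: [-2.62, 2.62], [-0.44, 2.09], [-1.27, 1.32], [0.08, 2.57], [-1.32, 4.46], [0.12, 2], [-2.74, 2.74]. Speed limits (rad/s): [2.22, 2.22, 3.01, 3.01, 3.14, 3.14, 3.14].

### API

Orientations are given as a rotation vector (axis times angle).
In Python, from cell import arm, vision, observe gives the robot as it stands (arm), with the cameras (vision) and the readings as plain functions.
- The arm moves only by the tool tcp_steps, called after "Call:" as name(argument=value, ...) on one line, values as JSON. Schema: {"type":"object","properties":{"ticks":{"type":"array","items":{"type":"array","prefixItems":[{"type":"array","items":{"type":"number"},"minItems":3,"maxItems":3},{"type":"number"},{"type":"number"}],"minItems":3,"maxItems":3},"minItems":1,"maxItems":10},"grip_force":{"type":"number"},"only":{"type":"string"},"quiet":{"type":"boolean"},"lines":{"type":"string"}},"required":["ticks"],"additionalProperties":false}. ticks is a list of rows, 1 to 10 of them, each written [[dx, dy, dz], turn, opening]: dx, dy, dz in shares of the most that a row can go, 1 being 50 mm, then a turn about the tool's z in normalised numbers (1 is 4 rad), then the opening from 0.0 (shut) to 1.0 (fully open); each row shifts and turns the commanded pose from where the row before left it, along the tool's axes as they then stand; what a row does not reach is not made up. A row lasts 1/10 s, in which the tool goes at most 0.05 m and 0.15 rad, less where a joint would pass 70% of its speed; a pose out of reach is approached as far as the arm can. The fingers move at their own pace and stop on an object; grip_force is the grip in N (left out, the last holds). Time passes only in rows, so rows that do not move let the fingers close. The tool returns the time, the measured TCP pose, the force, the opening and the grip force at its end. only (a regular expression) keeps the lines of the reply that match it, lines (a string "A,B") keeps lines A to B, and quiet returns only ok. Shift and turn numbers lie between -1 and 1, and a call with a number outside is refused. Input that does not fit is refused with a message, and nothing moves.
- observe(): the state, without advancing time (a new reading comes with each control period).
- vision.get_image(name): name is "side" or "top"; returns a dict with "image" (480x640x3 uint8, blue, green, red), "fx", "fy", "cx", "cy" (pixels), "cam_to_world" (4x4, takes a point from camera to world coordinates). Camera axes: x right, y down, z forward; pixel columns grow to the right and rows downward; lengths in m; the calibration is good to about 2 mm. A picture is of the moment at which its call begins. There is no depth.
- arm.sign_off(): hands the job in; it is judged then, once.
The state is a dict: "clock": time; "joints": joint angles; "dq": joint speeds; "joint_efforts": joint torques, N m; "position": TCP position; "ee_rot": TCP orientation; "force": force on the tool from outside, world axes, zero at the start; "ft_torque": the same for the moment, N m; "width": opening from 0.0 (shut) to 1.0 (fully open); "gripper_force": force on a finger pad.
Only numpy, scipy, OpenCV 4.12 (cv2) and the standard library are available. Lean on these libraries where they do the work, as an engineer would, in place of code of your own. Each camera call takes 0.05 s, during which the arm holds its last target. There are 200 camera calls.

### The job

Get the slide agitator ready for a run: first press the test button of the residual-current breaker so that its lever drops, and lift the lever fully up again. Then take the dust cover off the agitator's tray, leaving the tray on its stage, and set the cover down right way up on the rubber mat, and stand every slide rack that is out on the bench in the tray, one to a bay, upright and fully down. Last of all, reach through the round guard opening and turn the sunken speed knob until its white pointer stands at the broad set mark; leave the other things on the bench where they are.

Things in the scene. Friction and masses are not known exactly. Their poses are not given: they have to be found in the camera images.
- agitator: white bench agitator, fixed. Origin on the bench under its stage's centre; front faces -x. Stage 136 (x) x 228 (y) mm, top 45 mm up, lip 8 mm high round the tray. At its -y side the control box, 126 x 126 mm, 88 mm high, centred at y -180 mm; its 8 mm top plate has a round opening 86 mm wide over the knob. Fingers more than about 75 mm wide over their backs cannot turn in it: close them partly
- speed (a joint): speed knob, turning about an upright axis; rad, 0 to 2.9. At 0 its white pointer looks to the agitator's front (-x); the value grows as it turns clockwise seen from above. The broad set mark is at 1.9 (good to 0.17 either way). It starts between 0.2 and 0.8 and stays where it is left (friction 0.04 N m)
- speed_grip (a point): point on the knob's axis in the middle of its grip, 47 mm above the bench, 41 mm below the guard plate's top; its x axis lies along the grip bar and -x points to the end with the white pointer stripe on top. The grip is a black upright bar 42 mm long, 14 mm thick, 32 mm high, its top 54 mm above the bench, on a disc 44 mm across whose top is 24 mm above the bench
- set_mark (a point): the broad black mark on the guard plate beside the opening, 53 mm from the knob's axis (thin ticks are the other settings)
- tray: loose steel tray, 0.5 kg, 106 (x) x 209 (y) x 30 mm, walls and floor 4 mm; partitions 12 mm high make four bays in a row, 98 (x) x 48 (y) mm, centred at y -76.5, -25.5, 25.5, 76.5 mm. Origin: centre of underside. Sprung black clips on its y ends rub inside the cover (2 to 3 N in all, less than the tray's weight): a straight, level lift frees the cover, a crooked one drags the tray
- cover: grey dust cover, a shallow lid 120 (x) x 223 (y) x 21 mm, open below, resting on the tray's rim and reaching 18 mm down outside it, about 4 mm clear all round. Origin: centre of its lower edge. On top a black bar handle along y, 104 mm long, 14 x 14 mm, its centre 54 mm above the origin, 26 mm of room under it. 0.25 kg
- mat: black rubber mat, fixed flat on the bench, 165 (x) x 265 (y) x 3 mm; origin at the centre of its underside. The cover goes here
- rcd: residual-current breaker in a white block, fixed. Origin on the bench 55 mm straight below the middle of the lever's hinge line, which runs along y; x points away from its front, y to its left. The lever part is 46 mm wide (y from -23 to 23 mm), x from -30 to 55 mm, 75 mm high; beside it, y 40 to 98 mm, the 60 mm high test part with the button
- rcd_lever (a joint): the breaker's lever, a bail over the block; rad. 0: up, leaning back (+x) by 0.22, where its own weight keeps it; 1.67: dropped forward to the front (-x), nearly level. It moves lightly and topples to whichever side of upright it is on
- lever_bar (a point): middle of the bail's round crossbar, 12 mm thick, 66 mm long between the side arms, 85 mm from the hinge line, parallel to the breaker's y. Dropped, it hangs 65 mm above the bench, 84 mm in front of the hinge (54 mm clear of the block's front)
- test (a joint): test button travel, m: 0 out, 0.007 fully in; springs back. About 5 N pushes it fully in; from about 2 to 4 mm it tips the lever past upright, which then drops by itself
- test_top (a point): centre of the top of the round grey test button, 28 mm across, 76 mm above the bench
- rack1: white slide rack, 82 (x) x 36 (y) mm, body 34 mm high with glass slides standing in it; on top a black carrying bar along x, 82 mm long, 10 mm thick, 12 mm high, its centre 70 mm above the origin, 28 mm clear above the body. Origin at the centre of the underside. 0.16 kg. All racks are alike; two to four of them are out
- rack2: white slide rack, 82 (x) x 36 (y) mm, body 34 mm high with glass slides standing in it; on top a black carrying bar along x, 82 mm long, 10 mm thick, 12 mm high, its centre 70 mm above the origin, 28 mm clear above the body. Origin at the centre of the underside. 0.16 kg. All racks are alike; two to four of them are out
- rack3: white slide rack, 82 (x) x 36 (y) mm, body 34 mm high with glass slides standing in it; on top a black carrying bar along x, 82 mm long, 10 mm thick, 12 mm high, its centre 70 mm above the origin, 28 mm clear above the body. Origin at the centre of the underside. 0.16 kg. All racks are alike; two to four of them are out
- rack4: white slide rack, 82 (x) x 36 (y) mm, body 34 mm high with glass slides standing in it; on top a black carrying bar along x, 82 mm long, 10 mm thick, 12 mm high, its centre 70 mm above the origin, 28 mm clear above the body. Origin at the centre of the underside. 0.16 kg. All racks are alike; two to four of them are out
- slide_box: a closed flat white slide box, 100 x 75 x 30 mm, a bystander
- beaker: a clear empty beaker, 64 mm wide and 85 mm tall, a bystander
- stain_bottle: an amber bottle, 64 mm wide and 150 mm tall, a bystander
- mouse: a black round mouse, 60 mm wide, a bystander
- marker: a black marker pen, 130 mm long and 14 mm thick, a bystander

How it is judged:
On the way, in this order (a step that is already met when the one before it is completed fails the run):
1. the test button is pressed in (value of joint test above 0.0015 m).
2. the lever drops (value of joint rcd_lever above 1.4 rad), for 0.1 s.
3. the lever is lifted fully up again (value of joint rcd_lever below 0.1 rad), for 0.2 s.
4. the dust cover stands right way up on the mat (x of cover in the frame of mat between -0.05 and 0.05 m and y of cover in the frame of mat between -0.06 and 0.06 m and z of cover in the frame of mat below 0.012 m and angle between cover's own z axis and vertical below 0.1 rad), for 0.2 s.
5. every rack stands upright and fully down in the tray (x of rack1 in the frame of tray between -0.02 and 0.02 m and y of rack1 in the frame of tray between -0.1 and 0.1 m and z of rack1 in the frame of tray between -0.005 and 0.01 m and angle between each of rack1, rack2, rack3, rack4's own z axis and vertical below 0.12 rad and x of rack2 in the frame of tray between -0.02 and 0.02 m and y of rack2 in the frame of tray between -0.1 and 0.1 m and z of rack2 in the frame of tray between -0.005 and 0.01 m and x of rack3 in the frame of tray between -0.02 and 0.02 m and y of rack3 in the frame of tray between -0.1 and 0.1 m and z of rack3 in the frame of tray between -0.005 and 0.01 m and x of rack4 in the frame of tray between -0.02 and 0.02 m and y of rack4 in the frame of tray between -0.1 and 0.1 m and z of rack4 in the frame of tray between -0.005 and 0.01 m), for 0.2 s.
6. the speed knob points at the set mark (value of joint speed between 1.73 and 2.07 rad), for 0.2 s.
At the end, for the whole second after the job is handed in: lever up within 0.1 rad; cover flat on the mat, centre within 50 mm (x), 60 mm (y) of its centre; tray flat on the stage; every rack out on the bench in the tray, upright within 0.12 rad, origin under 10 mm above the tray's underside; knob within 0.17 rad of 1.9; all at rest (all of step 4 and all of step 5 and all of step 6 and value of joint rcd_lever below 0.1 rad and z of tray in the frame of agitator below 0.052 m and angle between tray's own z axis and vertical below 0.06 rad and linear speed of each of rack1, rack2, rack3, rack4, cover below 0.02 m/s); the robot touches nothing.
It fails at once if the tray is lifted off the stage or pulled over its lip (z of tray in the frame of agitator above 0.06 m or horizontal distance between tray and agitator above 0.02 m).
It fails at once if another thing on the bench is shoved aside by more than 30 mm (distance of any of slide_box, beaker, stain_bottle, mouse, marker from where it was at the start of the episode above 0.03 m).
Of rack1, rack2, rack3, rack4 only 2 to 4 are there at a start; the rules pass over those that are not, and their reading is None.
At some moment in a run one of rack1, rack2, rack3, rack4 may be knocked a few centimetres aside while the robot is not near it.
Once in a run the grip may slacken for a moment while it holds something.
It also fails if it takes over 210 s, if anything falls off the work surface, if the arm or the gripper's body presses on something with over 40 N, if the wrist force passes 120 N, or if a joint passes its speed limit or range.

## Working session

There is one attempt and no reset: what is moved stays moved. The work goes in short steps, Python scripts to look and compute and a tool call to move; the robot and the scene stay as the last step left them, time stands still between calls to the robot, and variables do not carry over. Pictures are saved under pics/ and viewed, at most 14 in all, crops included, and the job is handed in when it is done.

```bash
ls; mkdir -p pics
```

Create h.py:
```python
import numpy as np, cv2
from cell import arm, vision, observe
from scipy.spatial.transform import Rotation as R
def cam(n,f=None):
    d=vision.get_image(n)
    if f: cv2.imwrite('pics/'+f,d['image'])
    np.savez('cam_'+n+'.npz',**{k:np.array(v) for k,v in d.items()})
    return d
def ray(n,u,v,z):
    d=np.load('cam_'+n+'.npz'); T=d['cam_to_world']
    r=T[:3,:3]@np.array([(u-d['cx'])/d['fx'],(v-d['cy'])/d['fy'],1]); o=T[:3,3]
    return (o+r*(z-o[2])/r[2]).round(4)
def pix(n,p):
    d=np.load('cam_'+n+'.npz'); T=d['cam_to_world']
    q=T[:3,:3].T@(np.array(p)-T[:3,3]); return (d['fx']*q[0]/q[2]+d['cx']).round(1),(d['fy']*q[1]/q[2]+d['cy']).round(1)
def go(target,yaw=None):
    """print shift in tool axes to reach target TCP"""
    s=observe(); M=R.from_rotvec(s['ee_rot'])
    print('pos',np.round(s['position'],4),'tool y dir',M.as_matrix()[:2,1].round(3),'zdir',M.as_matrix()[:,2].round(3))
    print('shift',M.inv().apply(np.array(target)-s['position']).round(4))
```

Run:
```python
from h import *
for n in('top','side'):
    d=cam(n,n+'0.png'); print(n,d['fx'],d['cx'],d['cy'],np.round(d['cam_to_world'],3).tolist())
s=observe(); print(s)
go([0.14,.609,.227])
```

```text
cell.py
pics
top 448.6380744247447 319.280433354057 237.05440135604852 [[0.01, -0.988, 0.152, 0.384], [-0.999, -0.015, -0.03, -0.011], [0.032, -0.152, -0.988, 1.163], [0.0, 0.0, 0.0, 1.0]]
side 588.5103602790257 324.0692881017429 242.60657316438764 [[0.697, -0.516, 0.498, -0.138], [-0.717, -0.511, 0.474, -0.654], [0.01, -0.687, -0.726, 1.047], [0.0, 0.0, 0.0, 1.0]]
{'clock': 0.1, 'joints': array([-1.44760169,  0.43513277,  0.02499273,  1.57399293, -0.01154666,
        1.13398164, -0.07511455]), 'dq': array([ 0.00084007, -0.00077477,  0.0002154 , -0.00280134, -0.00029439,
       -0.00104768,  0.00020407]), 'joint_efforts': array([ 2.82988090e-03, -6.69120169e+01,  9.87669490e-01, -3.15145290e+01,
       -6.04984327e-02,  3.74536647e-02,  2.78101237e-05]), 'position': array([0.13990522, 0.60868508, 0.22604154]), 'ee_rot': array([ 3.54043968e-01,  3.12155164e+00, -2.15400843e-03]), 'force': array([-0.49229519, -0.4342841 ,  0.00273719]), 'ft_torque': array([3.37766865e-02, 5.69847286e-02, 8.27689711e-05]), 'gripper_force': 0.0, 'width': 1.0002246042506666}
pos [0.1399 0.6087 0.226 ] tool y dir [0.224 0.975] zdir [-0.    -0.001 -1.   ]
shift [-0.      0.0003 -0.001 ]
```

View pics/top0.png

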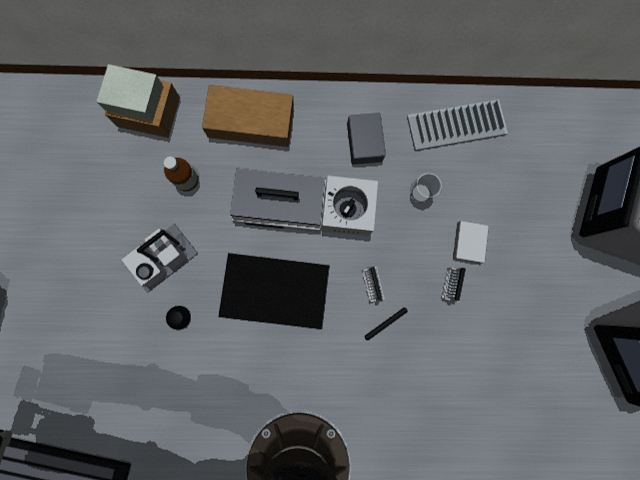

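View pics/side0.png

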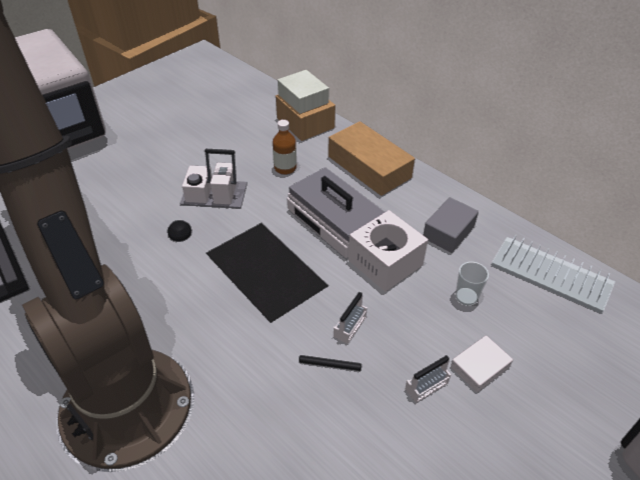

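The top view shows the breaker at (160,255), the cover handle at (277,194), the knob at (349,207), the mat at (274,290), and racks at (373,285) and (453,284). The side view shows the same two racks. Next I'll enlarge crops of both.

Run:
```python
from h import *
t=cv2.imread('pics/top0.png'); s=cv2.imread('pics/side0.png')
def tile(im,x,y,w,h,W,H): return cv2.resize(im[y:y+h,x:x+w],(W,H),interpolation=cv2.INTER_CUBIC)
a=tile(t,110,210,100,100,400,400); b=tile(t,355,260,120,50,800,333)
a=tile(t,110,215,100,75,400,300); c=tile(t,220,160,160,120,400,300)
b=tile(t,350,260,120,45,800,300)
cv2.imwrite('pics/c1.png',np.vstack([np.hstack([a,c]),b]))
a=tile(s,175,140,80,75,400,375) ; b=tile(s,290,165,80,75,400,375); c=tile(s,320,285,160,45,800,225)
a=tile(s,175,140,80,60,400,300); b=tile(s,290,160,80,60,400,300); c=tile(s,325,285,160,120,400,300); e=tile(s,340,205,100,75,400,300)
cv2.imwrite('pics/c2.png',np.vstack([np.hstack([a,b]),np.hstack([c,e])]))
```

```text
(no output)
```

View pics/c1.png

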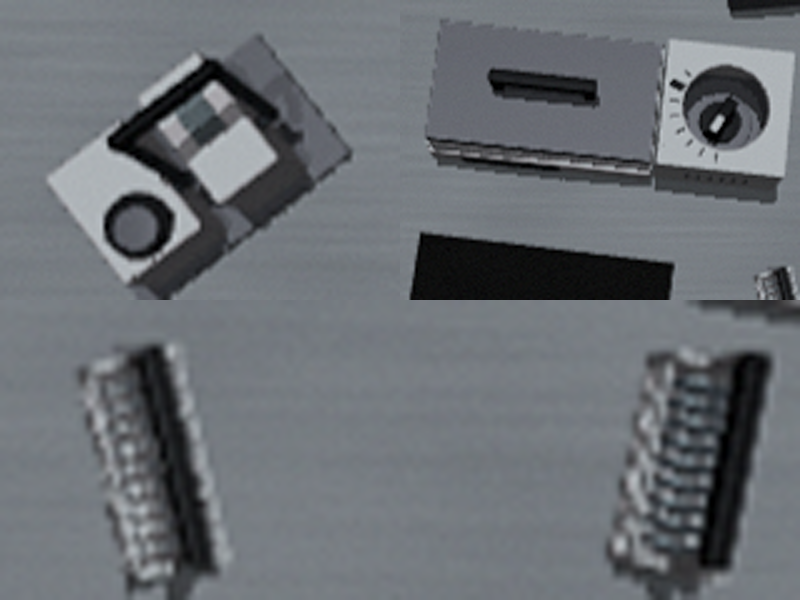

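View pics/c2.png

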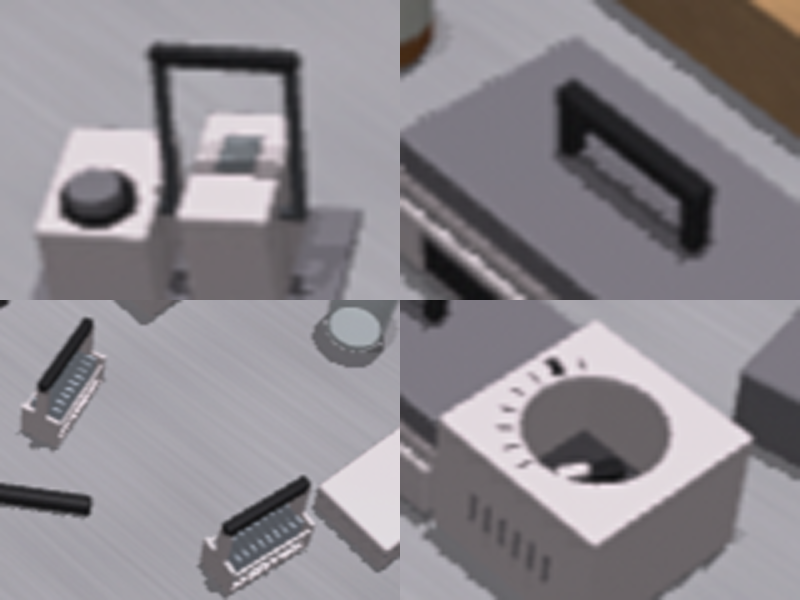

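Create m.py:
```python
from h import *
def both(name,z,t,s=None):
    a=ray('top',*t,z); print(name,'top',a, 'side',ray('side',*s,z) if s else '')
    return a
```

Run:
```python
from m import *
both('button',.076,(145,271.2),(194.4,177.6))
for n,t,s in(('barL',(138.75,249.5),(206.4,150)),('barR',(163,232),(234.2,152))): both(n,.138,t,s)
for n,t,s in(('hL',(256,190),(324,177.6)),('hR',(298.8,194.8),(351.6,198))): both(n,.116,t,s)
both('open',.088,(350.8,202.8),(388.5,235.5)); both('knob',.054,(348.8,208))
for p in ((327.2,175.2),(378,180),(372,231.2),(322,226)): both('box',.088,p)
for p in ((229,254),(329,265),(323,328),(219,317)): both('mat',.003,p)
for n,t,s in(('A1',(372.5,267),(361,293.8)),('A2',(380,300.8),(342.2,319)),('B1',(463.5,268.3),(447.4,357.8)),('B2',(457.2,300.2),(416.2,375.8))): both(n,.076,t,s)
```

```text
button top [0.4626 0.3732 0.076 ] side [0.4593 0.371  0.076 ]
barL top [0.5073 0.3687 0.138 ] side [0.5067 0.3695 0.138 ]
barR top [0.5484 0.3167 0.138 ] side [0.5504 0.3143 0.138 ]
hL top [0.657  0.1102 0.116 ] side [0.6563 0.1059 0.116 ]
hR top [0.6471 0.0078 0.116 ] side [0.6492 0.0086 0.116 ]
open top [ 0.6363 -0.1198  0.088 ] side [ 0.6385 -0.1163  0.088 ]
knob top [ 0.6307 -0.1182  0.054 ] side 
box top [ 0.7053 -0.0612  0.088 ] side 
box top [ 0.6955 -0.1876  0.088 ] side 
box top [ 0.5663 -0.1717  0.088 ] side 
box top [ 0.5772 -0.0495  0.088 ] side 
mat top [0.5151 0.1874 0.003 ] side 
mat top [ 0.49   -0.0717  0.003 ] side 
mat top [ 0.3295 -0.0575  0.003 ] side 
mat top [0.3545 0.206  0.003 ] side 
A1 top [ 0.4799 -0.174   0.076 ] side [ 0.4761 -0.1782  0.076 ]
A2 top [ 0.3985 -0.1915  0.076 ] side [ 0.4008 -0.1943  0.076 ]
B1 top [ 0.4796 -0.398   0.076 ] side [ 0.4759 -0.4007  0.076 ]
B2 top [ 0.4019 -0.3796  0.076 ] side [ 0.4027 -0.3822  0.076 ]
```

Units first: shifts go in shares of 50 mm and turns go in shares of 4 rad. So -0.045 m is -0.9, -0.04 m is -0.8.

Call:
tcp_steps(ticks=[[[-0.9, -0.38, 0], 0, 0], [[-0.9, -0.38, 0], 0, 0], [[-0.9, -0.38, 0], 0, 0], [[-0.9, -0.38, 0], 0, 0], [[-0.9, -0.38, 0], 0, 0], [[-0.9, -0.38, 0], 0, 0], [[-0.9, -0.36, 0], 0, 0], [[-0.8, -0.36, 0], 0, 0]], grip_force=10)

```text
clock: 0.9
position: [0.4541, 0.3815, 0.2265]
ee_rot: [0.355, 3.121, -0.001]
force: [0.5, 0.6, 0.4]
width: 0.355
gripper_force: 0.0
```

Call:
tcp_steps(ticks=[[[0, 0, 0], 0.035, 0], [[0, 0, 0], 0.035, 0], [[0, 0, 0], 0.035, 0], [[0, 0, 0], 0.035, 0], [[0, 0, 0], 0.0293, 0], [[0, 0, 0], 0, 0]])

```text
clock: 1.5
position: [0.4521, 0.3834, 0.2263]
ee_rot: [-1.373, -2.826, 0.001]
force: [0.8, 0.5, 0.3]
width: 0.007
gripper_force: 0.0
```

```bash
python3 -c "
from h import *
go([.4517,.3838,.09])"
```

```text
pos [0.4521 0.3834 0.2263] tool y dir [0.786 0.618] zdir [-0.    -0.001 -1.   ]
shift [6.000e-04 1.000e-04 1.363e-01]
```

Scaled: 0.045 m is 0.9, 0.01 m is 0.2.

Call:
tcp_steps(ticks=[[[0, 0, 0.9], 0, 0], [[0, 0, 0.9], 0, 0], [[0, 0, 0.9], 0, 0], [[0, 0, 0.2], 0, 0], [[0, 0, 0.12], 0, 0], [[0, 0, 0.08], 0, 0], [[0, 0, 0.04], 0, 0], [[0, 0, 0], 0, 0]])

```text
clock: 2.3
position: [0.4531, 0.3841, 0.0719]
ee_rot: [1.369, 2.827, 0.004]
force: [-1.9, -1.5, 2.8]
width: 0.003
gripper_force: 1.6
```

Call:
tcp_steps(ticks=[[[0, 0, -1], 0, 0], [[0, 0, -1], 0, 0], [[0, 0, -0.7], 0, 0], [[0, 0, 0], 0, 0], [[0, 0, 0], 0, 0], [[0, 0, 0], 0, 0]])

```text
clock: 2.9
position: [0.4521, 0.3834, 0.2047]
ee_rot: [-1.37, -2.827, -0.0]
force: [-0.5, -0.2, -1.2]
width: 0.0
gripper_force: 0.0
```

Run:
```python
from h import *
s=cam('side')['image']; cv2.imwrite('pics/l1.png',cv2.resize(s[110:260,140:340],(800,600),interpolation=cv2.INTER_CUBIC))
```

```text
(no output)
```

View pics/l1.png

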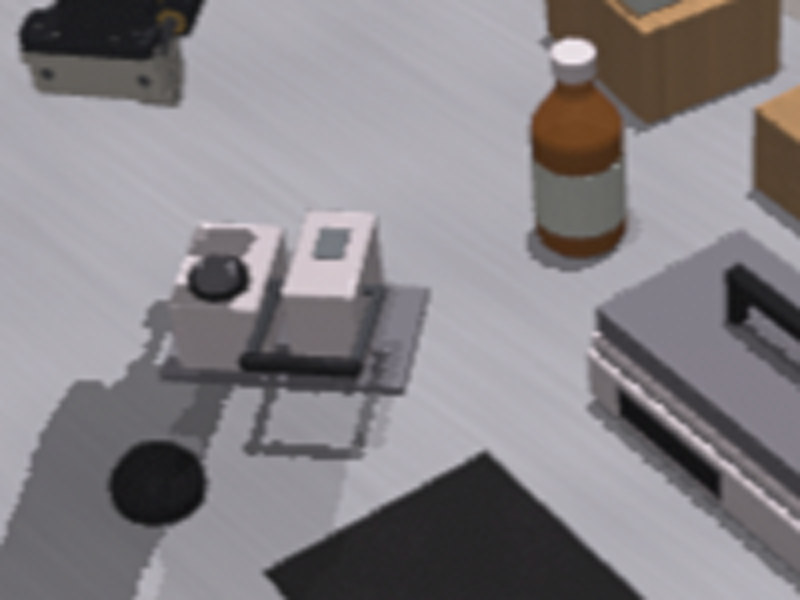

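The lever has dropped. The bar ends are at crop (245,360) and (362,366).

Run:
```python
from m import *
print(ray('side',201.25,200,.065),ray('side',230.5,201.5,.065))
x=np.array([.785,.62]); 
print(np.array([.5135,.331])-.0844*x)
go([.4476,.2789,.15])
```

```text
[0.4262 0.3026 0.065 ] [0.4733 0.2474 0.065 ]
[0.447246 0.278672]
pos [0.452  0.3832 0.2042] tool y dir [0.785 0.62 ] zdir [-0.001 -0.001 -1.   ]
shift [-0.0792 -0.068   0.0542]
```

Scaled: 0.045 m is 0.9, 0.04 m is 0.8.

Call:
tcp_steps(ticks=[[[-0.54, -0.46, 0], 0, 0.4], [[-0.54, -0.46, 0], 0, 0.4], [[-0.54, -0.452, 0], 0, 0.4], [[0, 0, 0.9], 0, 0.4], [[0, 0, 0.9], 0, 0.4], [[0, 0, 0.8], 0, 0.4], [[0, 0, 0.56], 0, 0.4], [[0, 0, 0], 0, 0.4]], grip_force=12)

```text
clock: 3.75
position: [0.4458, 0.2753, 0.0428]
ee_rot: [-1.369, -2.824, 0.012]
force: [-0.5, -0.6, 0.1]
width: 0.397
gripper_force: 0.0
```

Call:
tcp_steps(ticks=[[[0, 0, 0], 0, 0], [[0, 0, 0], 0, 0], [[0, 0, 0], 0, 0], [[0, 0, 0], 0, 0], [[0, 0, 0], 0, 0]], grip_force=12)

```text
clock: 4.25
position: [0.448, 0.2769, 0.0478]
ee_rot: [-1.37, -2.826, 0.001]
force: [-4.3, -4.1, 6.4]
width: 0.128
gripper_force: 12.0
```

Run:
```python
from h import *
s=observe();print(s['width']*92,s['position'],s['gripper_force'])
a=np.linspace(1.67,0.03,9); X=.085*np.sin(.22-a); Z=.085*np.cos(.22-a)
print(np.c_[np.diff(X),-np.diff(Z)].round(4))
```

```text
11.731221737051388 [0.44799846 0.27688547 0.04776052] 12.000201791524887
[[ 0.0039 -0.017 ]
 [ 0.0072 -0.0158]
 [ 0.0103 -0.014 ]
 [ 0.0129 -0.0116]
 [ 0.015  -0.0088]
 [ 0.0165 -0.0055]
 [ 0.0173 -0.002 ]
 [ 0.0173  0.0015]]
```

Gripped the bar (11.7 mm). Next I follow the arc up.

Scaled: 0.0173 m is 0.346, -0.017 m is -0.34.

Call:
tcp_steps(ticks=[[[0, 0.08, -0.34], 0, 0], [[0, 0.14, -0.32], 0, 0], [[0, 0.2, -0.28], 0, 0], [[0, 0.26, -0.232], 0, 0], [[0, 0.3, -0.176], 0, 0], [[0, 0.33, -0.11], 0, 0], [[0, 0.346, -0.04], 0, 0], [[0, 0.346, 0.03], 0, 0], [[0, 0, 0], 0, 0], [[0, 0, 0], 0, 0]])

```text
clock: 5.25
position: [0.5276, 0.3412, 0.1215]
ee_rot: [1.369, 2.827, 0.005]
force: [-0.8, 3.6, 4.8]
width: 0.127
gripper_force: 12.0
```

Run:
```python
from h import *
s=cam('side')['image']; cv2.imwrite('pics/l2.png',cv2.resize(s[110:260,140:340],(800,600),interpolation=cv2.INTER_CUBIC))
go([.528,.3424,.119])
```

```text
pos [0.5275 0.341  0.1215] tool y dir [0.784 0.62 ] zdir [ 0.002  0.003 -1.   ]
shift [0.0007 0.0013 0.0025]
```

View pics/l2.png

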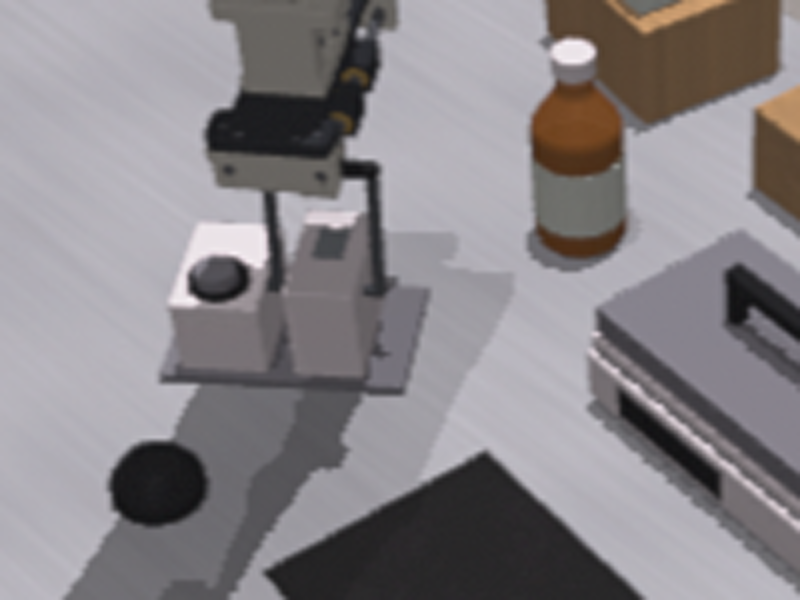

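Scaled: -0.05 m is -1, 0.003 m is 0.06.

Call:
tcp_steps(ticks=[[[0, 0.06, 0], 0, 0], [[0, 0, 0], 0, 0.4], [[0, 0, 0], 0, 0.4], [[0, 0, 0], 0, 0.4], [[0, 0, -1], 0, 0.4], [[0, 0, -1], 0, 0.4]])

```text
clock: 5.9
position: [0.5288, 0.3401, 0.2199]
ee_rot: [-1.371, -2.825, 0.006]
force: [0.5, 1.3, -0.2]
width: 0.394
gripper_force: 0.0
```

Call:
tcp_steps(ticks=[[[0, 0, 0], 0.0375, 0.6], [[0, 0, 0], 0.0375, 0.6], [[0, 0, 0], 0.0375, 0.6], [[0, 0, 0], 0.0375, 0.6], [[0, 0, 0], 0.0388, 0.6], [[0, 0, 0], 0, 0.6]])

```text
clock: 6.5
position: [0.5296, 0.341, 0.22]
ee_rot: [2.313, 2.125, -0.0]
force: [-0.0, 0.3, 0.0]
width: 0.601
gripper_force: 0.0
```

Run:
```python
from h import *
d=cam('side')
s=d['image']; cv2.imwrite('pics/l3.png',cv2.resize(s[120:270,170:370],(800,600),interpolation=cv2.INTER_CUBIC))
go([.6524,.058,.091])
```

```text
pos [0.5296 0.341  0.22  ] tool y dir [ 0.997 -0.079] zdir [ 0.    -0.001 -1.   ]
shift [-0.2723  0.1448  0.1292]
```

View pics/l3.png

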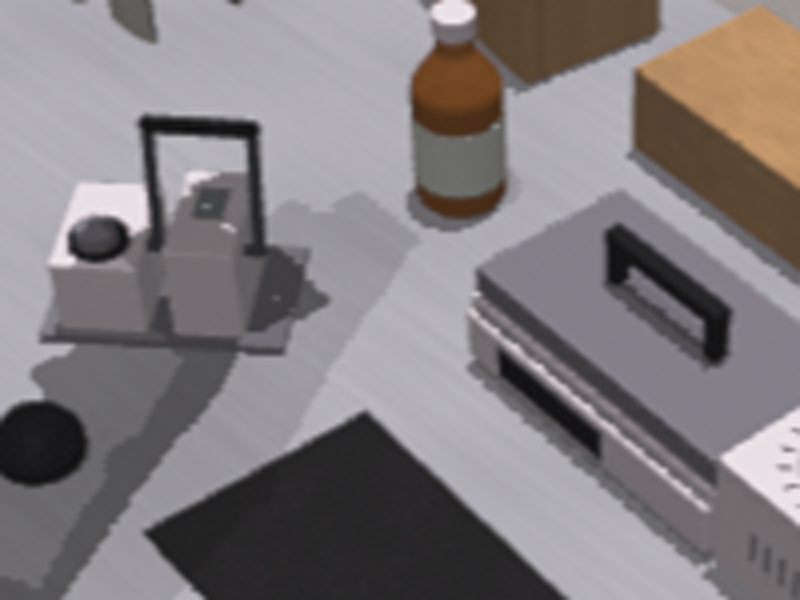

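Scaled: -0.042 m is -0.84, -0.04 m is -0.8, 0.008 rad / 4 = 0.002.

Call:
tcp_steps(ticks=[[[-0.8, 0.4, 0], 0.002, 0.5], [[-0.84, 0.44, 0], 0, 0.5], [[-0.84, 0.44, 0], 0, 0.5], [[-0.84, 0.44, 0], 0, 0.5], [[-0.84, 0.44, 0], 0, 0.5], [[-0.84, 0.44, 0], 0, 0.5], [[-0.44, 0.28, 0], 0, 0.5], [[0, 0, 0], 0, 0.5]], grip_force=25)

```text
clock: 7.35
position: [0.6501, 0.051, 0.2204]
ee_rot: [2.32, 2.114, -0.002]
force: [-0.1, -0.1, -0.1]
width: 0.499
gripper_force: 0.0
```

Call:
tcp_steps(ticks=[[[0, 0, 0.9], 0, 0.5], [[0, 0, 0.9], 0, 0.5], [[0, 0, 0.7], 0, 0.5], [[0, 0, 0], 0, 0.5], [[0, 0, 0], 0, 0.5]])

```text
clock: 7.85
position: [0.6489, 0.0581, 0.0956]
ee_rot: [-2.316, -2.122, 0.001]
force: [1.1, -0.8, 0.4]
width: 0.499
gripper_force: 0.0
```

```bash
python3 -c "
from h import *
go([.6524,.058,.091])"
```

```text
pos [0.6489 0.0581 0.0956] tool y dir [ 0.996 -0.087] zdir [-0.001  0.    -1.   ]
shift [0.0002 0.0035 0.0046]
```

Scaled: 0.0046 m is 0.092, 0.0035 m is 0.07.

Call:
tcp_steps(ticks=[[[0, 0.07, 0.092], 0, 0.5], [[0, 0, 0], 0, 0.2], [[0, 0, 0], 0, 0], [[0, 0, 0], 0, 0], [[0, 0, 0], 0, 0], [[0, 0, 0], 0, 0]], grip_force=30)

```text
clock: 8.45
position: [0.6526, 0.0572, 0.0909]
ee_rot: [2.319, 2.119, 0.001]
force: [0.4, 0.5, 2.0]
width: 0.15
gripper_force: 30.0
```

Call:
tcp_steps(ticks=[[[0, 0, -0.08], 0, 0], [[0, 0, -0.08], 0, 0], [[0, 0, -0.08], 0, 0], [[0, 0, -0.1], 0, 0], [[0, 0, -0.12], 0, 0], [[0, 0, -0.16], 0, 0], [[0, 0, -0.2], 0, 0], [[0, 0, 0], 0, 0]])

```text
clock: 9.25
position: [0.6535, 0.0571, 0.1336]
ee_rot: [2.318, 2.118, 0.004]
force: [0.5, -0.1, -2.6]
width: 0.151
gripper_force: 30.0
```

Run:
```python
from h import *
s=cam('side')['image']; cv2.imwrite('pics/c3.png',cv2.resize(s[130:280,240:440],(800,600),interpolation=cv2.INTER_CUBIC))
```

```text
(no output)
```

View pics/c3.png

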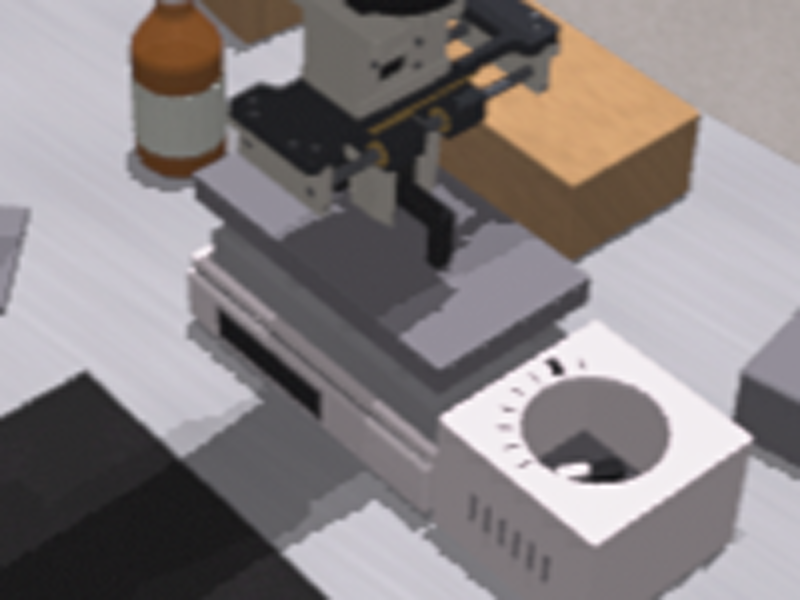

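Scaled: -0.04 m is -0.8, -0.03 m is -0.6, 0.008 rad / 4 = 0.002.

Call:
tcp_steps(ticks=[[[0, 0, -0.5], 0, 0], [[-0.04, -0.6, 0], 0, 0], [[-0.04, -0.8, 0], 0, 0], [[-0.04, -0.8, 0], 0, 0], [[-0.04, -0.8, 0], 0, 0], [[-0.04, -0.8, 0], 0, 0], [[-0.02, -0.8, 0], 0.002, 0], [[0, 0, 0], 0, 0], [[0, 0, 0], 0, 0]])

```text
clock: 10.2
position: [0.4219, 0.0673, 0.1568]
ee_rot: [-2.326, -2.111, -0.002]
force: [1.1, 1.5, -1.9]
width: 0.15
gripper_force: 30.0
```

```bash
python3 -c "
from h import *
go([.4223,.066,.038])"
```

```text
pos [0.4219 0.0673 0.1568] tool y dir [ 0.995 -0.097] zdir [ 0.001  0.001 -1.   ]
shift [-0.0014  0.0005  0.1188]
```

Scaled: 0.03 m is 0.6, 0.015 m is 0.3.

Call:
tcp_steps(ticks=[[[0, 0, 0.6], 0, 0], [[0, 0, 0.6], 0, 0], [[0, 0, 0.6], 0, 0], [[0, 0, 0.3], 0, 0], [[0, 0, 0.12], 0, 0], [[0, 0, 0.08], 0, 0], [[0, 0, 0.06], 0, 0], [[0, 0, 0], 0, 0]])

```text
clock: 11.0
position: [0.4229, 0.067, 0.0388]
ee_rot: [2.327, 2.11, 0.001]
force: [0.6, 0.0, -2.9]
width: 0.151
gripper_force: 30.0
```

```bash
python3 -c "
from h import *
print(observe()['force'],observe()['position'],observe()['width'])"
```

```text
[ 0.56086691  0.04167148 -2.89456982] [0.422902   0.0669961  0.03881356] 0.1505273507064933
```

Not yet in contact (−2.9 N still carried), so I'll go a bit lower, then release.

Scaled: 0.0015 m is 0.03.

Call:
tcp_steps(ticks=[[[0, 0, 0.03], 0, 0], [[0, 0, 0.03], 0, 0], [[0, 0, 0], 0, 0]])

```text
clock: 11.3
position: [0.4229, 0.0672, 0.0366]
ee_rot: [-2.328, -2.11, -0.003]
force: [-3.1, -1.5, 15.3]
width: 0.151
gripper_force: 30.0
```

Call:
tcp_steps(ticks=[[[0, 0, 0], 0, 0.15], [[0, 0, 0], 0, 0.5], [[0, 0, 0], 0, 0.5], [[0, 0, 0], 0, 0.5], [[0, 0, -0.8], 0, 0.5], [[0, 0, -1], 0, 0.5], [[0, 0, -1], 0, 0.5], [[0, 0, 0], 0, 0.5]])

```text
clock: 12.1
position: [0.4257, 0.0674, 0.1808]
ee_rot: [2.326, 2.108, 0.014]
force: [0.0, 0.8, -0.2]
width: 0.501
gripper_force: 0.0
```

Run:
```python
from h import *
t=cam('top')['image']; s=cam('side')['image']
cv2.imwrite('pics/d1.png',np.vstack([cv2.resize(t[160:340,210:490],(800,514),interpolation=cv2.INTER_CUBIC)]))
```

```text
(no output)
```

View pics/d1.png

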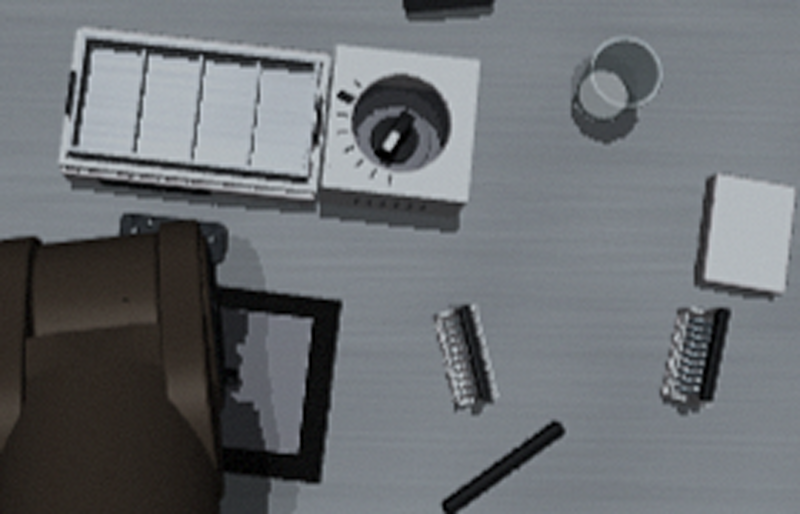

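Run:
```python
from m import *
f=lambda u,v:(210+u/2.857,160+v/2.857)
print('clips mid',ray('top',*f(194,101),.068))
for c in((143,55),(203,58),(259,68),(136,152),(194,158),(250,163)): print(ray('top',*f(*c),.061))
for c in((85,40),(328,57),(316,192),(70,160)): print('rim',ray('top',*f(*c),.075))
# predicted inner rim corners
import itertools
th=-.087;c=np.array([.652,.0595]);Rm=np.array([[np.cos(th),-np.sin(th)],[np.sin(th),np.cos(th)]])
for y in(-.0765,-.0255,.0255,.0765): print('bay',y,(c+Rm@[0,y]).round(4))
for x,y in((.053,.1045),(.053,-.1045),(-.053,-.1045),(-.053,.1045)):
    u,v=pix('top',[*(c+Rm@[x,y]),.075]); print('rimpred',((u-210)*2.857).round(),((v-160)*2.857).round())
go([.4385,-.1845,.15])
```

```text
clips mid [0.6568 0.0608 0.068 ]
[0.6995 0.1072 0.061 ]
[0.6978 0.0543 0.061 ]
[0.6896 0.0046 0.061 ]
[0.6119 0.1107 0.061 ]
[0.6074 0.06   0.061 ]
[0.6038 0.011  0.061 ]
rim [0.708  0.1566 0.075 ]
rim [ 0.6968 -0.0559  0.075 ]
rim [ 0.5765 -0.0465  0.075 ]
rim [0.6011 0.1655 0.075 ]
bay -0.0765 [ 0.6454 -0.0167]
bay -0.0255 [0.6498 0.0341]
bay 0.0255 [0.6542 0.0849]
bay 0.0765 [0.6586 0.1357]
rimpred 83.0 33.0
rimpred 320.0 58.0
rimpred 309.0 176.0
rimpred 67.0 152.0
pos [0.4229 0.0675 0.1764] tool y dir [ 0.995 -0.097] zdir [ 0.003  0.002 -1.   ]
shift [-0.2494  0.0399  0.026 ]
```

Scaled: -0.042 m is -0.84, -0.0394 m is -0.788.

Call:
tcp_steps(ticks=[[[-0.84, 0.132, 0], 0, 0.4], [[-0.84, 0.132, 0], 0, 0.4], [[-0.84, 0.132, 0], 0, 0.4], [[-0.84, 0.132, 0], 0, 0.4], [[-0.84, 0.132, 0], 0, 0.4], [[-0.788, 0.138, 0], 0, 0.4]], grip_force=20)

```text
clock: 12.8
position: [0.4363, -0.1867, 0.1739]
ee_rot: [-2.326, -2.108, 0.003]
force: [0.8, 1.1, -0.9]
width: 0.396
gripper_force: 0.0
```

Call:
tcp_steps(ticks=[[[0, 0, 0], 0.035, 0.4], [[0, 0, 0], 0.035, 0.4], [[0, 0, 0], 0.035, 0.4], [[0, 0, 0], 0.035, 0.4], [[0, 0, 0], 0.035, 0.4], [[0, 0, 0], 0.035, 0.4], [[0, 0, 0], 0.035, 0.4], [[0, 0, 0], 0.035, 0.4], [[0, 0, 0], 0.035, 0.4], [[0, 0, 0], 0, 0.4]])

```text
clock: 13.8
position: [0.4366, -0.1849, 0.1739]
ee_rot: [3.124, 0.33, -0.005]
force: [0.6, -0.0, 0.1]
width: 0.399
gripper_force: 0.0
```

```bash
python3 -c "
from h import *
go([.4388,-.1845,.051]);print(observe()['joints'].round(2))"
```

```text
pos [ 0.4366 -0.1849  0.1739] tool y dir [ 0.209 -0.978] zdir [-0.003 -0.001 -1.   ]
shift [2.600e-03 1.000e-04 1.229e-01]
[-0.51  0.37  1.06  2.05 -0.4   0.94 -0.6 ]
```

Scaled: 0.04 m is 0.8, 0.035 m is 0.7.

Call:
tcp_steps(ticks=[[[0.052, 0, 0.8], 0, 0.4], [[0, 0, 0.8], 0, 0.4], [[0, 0, 0.7], 0, 0.4], [[0, 0, 0.16], 0, 0.4], [[0, 0, 0], 0, 0.2], [[0, 0, 0], 0, 0], [[0, 0, 0], 0, 0], [[0, 0, 0], 0, 0], [[0, 0, 0], 0, 0]])

```text
clock: 14.7
position: [0.4409, -0.1845, 0.0535]
ee_rot: [-3.124, -0.335, -0.003]
force: [-1.0, 2.0, 9.2]
width: 0.107
gripper_force: 20.0
```

Call:
tcp_steps(ticks=[[[0, 0, -0.6], 0, 0], [[0, 0, -0.8], 0, 0], [[0, 0, -0.8], 0, 0], [[0, 0, -0.6], 0, 0], [[0, 0, 0], 0.025, 0], [[0, 0, 0], 0.025, 0], [[0, 0, 0], 0.0253, 0], [[0, 0, 0], 0, 0]])

```text
clock: 15.5
position: [0.44, -0.1843, 0.1927]
ee_rot: [-3.138, 0.14, -0.0]
force: [-0.0, -0.1, -2.0]
width: 0.106
gripper_force: 20.0
```

Run:
```python
from h import *
go([.6542,.0839,.13]);print(observe()['joints'].round(2))
s=cam('side')['image']; cv2.imwrite('pics/r1.png',cv2.resize(s[180:380,240:506],(800,600),interpolation=cv2.INTER_CUBIC))
```

```text
pos [ 0.44   -0.1843  0.1927] tool y dir [-0.089 -0.996] zdir [ 0.  0. -1.]
shift [ 0.1893 -0.2863  0.0627]
[-0.59  0.39  1.17  2.03 -0.43  1.   -0.86]
```

View pics/r1.png

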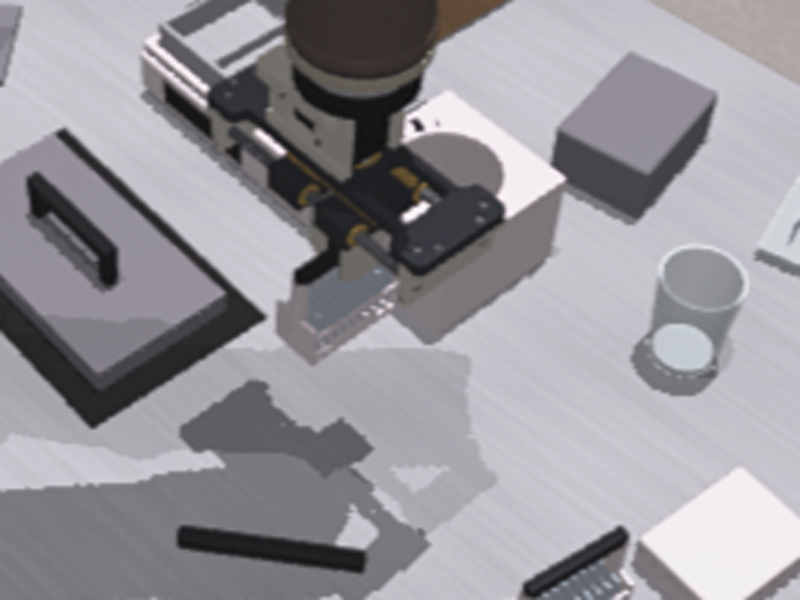

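Scaled: -0.036 m is -0.72, -0.034 m is -0.68.

Call:
tcp_steps(ticks=[[[0.48, -0.72, 0], 0, 0], [[0.48, -0.72, 0], 0, 0], [[0.48, -0.72, 0], 0, 0], [[0.48, -0.72, 0], 0, 0], [[0.48, -0.72, 0], 0, 0], [[0.48, -0.72, 0], 0, 0], [[0.48, -0.72, 0], 0, 0], [[0.46, -0.68, 0], 0, 0], [[0, 0, 0], 0, 0], [[0, 0, 0], 0, 0]], grip_force=25)

```text
clock: 16.55
position: [0.6556, 0.0841, 0.1919]
ee_rot: [3.138, -0.132, -0.001]
force: [-0.4, 0.3, -1.7]
width: 0.105
gripper_force: 25.0
```

```bash
python3 -c "
from h import *
go([.656,.0839,.1025]);print(observe()['joints'].round(2))"
```

```text
pos [0.6556 0.0841 0.1919] tool y dir [-0.084 -0.996] zdir [-0.001 -0.001 -1.   ]
shift [0.0005 0.0001 0.0894]
[-0.8   0.71  1.04  1.57 -0.64  1.23 -1.31]
```

Scaled: 0.03 m is 0.6, 0.015 m is 0.3.

Call:
tcp_steps(ticks=[[[0, 0, 0.6], 0, 0], [[0, 0, 0.6], 0, 0], [[0, 0, 0.3], 0, 0], [[0, 0, 0.12], 0, 0], [[0, 0, 0.08], 0, 0], [[0, 0, 0.06], 0, 0], [[0, 0, 0.04], 0, 0], [[0, 0, 0], 0, 0]])

```text
clock: 17.35
position: [0.6559, 0.0834, 0.103]
ee_rot: [-3.138, 0.138, -0.001]
force: [-0.6, -1.2, -1.6]
width: 0.106
gripper_force: 25.0
```

Run:
```python
from h import *
s=cam('side')['image']; cv2.imwrite('pics/r2.png',cv2.resize(s[150:300,270:470],(800,600),interpolation=cv2.INTER_CUBIC))
```

```text
(no output)
```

View pics/r2.png

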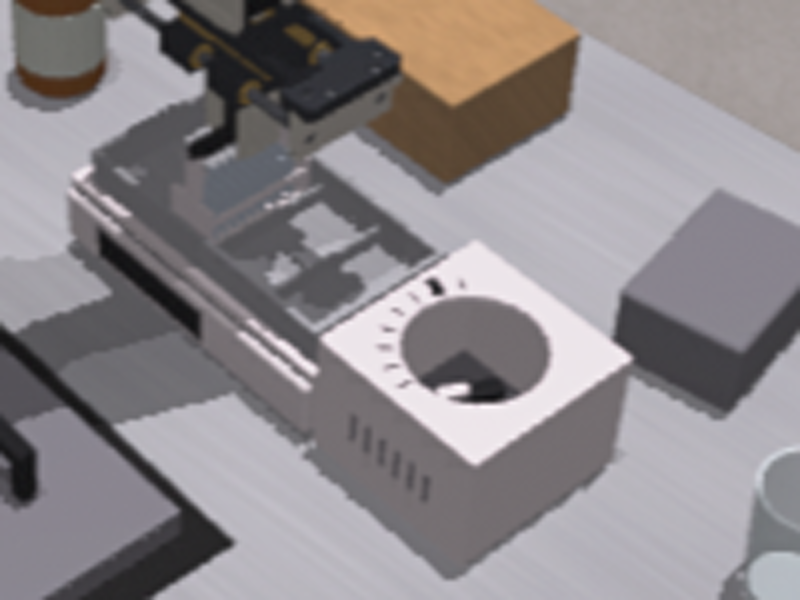

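The rack is inside the bay, nearly down. I'll lower it to contact and release.

Scaled: 0.0015 m is 0.03.

Call:
tcp_steps(ticks=[[[0, 0, 0.03], 0, 0], [[0, 0, 0.03], 0, 0], [[0, 0, 0], 0, 0]])

```text
clock: 17.7
position: [0.656, 0.0838, 0.1024]
ee_rot: [-3.136, 0.138, -0.002]
force: [-8.8, 1.5, 21.5]
width: 0.11
gripper_force: 25.0
```

Call:
tcp_steps(ticks=[[[0, 0, 0], 0, 0.13], [[0, 0, 0], 0, 0.3], [[0, 0, 0], 0, 0.3], [[0, 0, 0], 0, 0.3], [[0, 0, -0.8], 0, 0.3], [[0, 0, -1], 0, 0.3], [[0, 0, 0], 0, 0.3]])

```text
clock: 18.4
position: [0.6589, 0.0819, 0.1959]
ee_rot: [-3.138, 0.14, -0.014]
force: [1.0, -0.7, -0.4]
width: 0.299
gripper_force: 0.0
```

Run:
```python
from h import *
import cv2
go([.44,-.39,.19])
t=cam('top','top5.png')['image']; 
# dark-bar endpoints of rack B by image code
r=t[255:320,430:480].max(axis=2)<55
n,l,st,_=cv2.connectedComponentsWithStats(r.astype('uint8'))
k=1+st[1:,4].argmax(); ys,xs=np.nonzero(l==k); print(st[k], cv2.minAreaRect(np.c_[xs+430,ys+255].astype('float32')))
```

```text
pos [0.6589 0.0819 0.1959] tool y dir [-0.089 -0.996] zdir [ 0.009 -0.    -1.   ]
shift [-0.1762  0.4895  0.004 ]
[ 24  13  11  32 145] ((459.19232177734375, 283.5384826660156), (4.510671138763428, 31.966930389404297), 11.309932708740234)
```

Run:
```python
from m import *
print(ray('top',459.7,284,.076), ray('top',463.2,268.5,.076),ray('top',456.5,300,.076))
```

```text
[ 0.4411 -0.3872  0.076 ] [ 0.4791 -0.3972  0.076 ] [ 0.4024 -0.3779  0.076 ]
```

Call:
tcp_steps(ticks=[[[-0.44, 0.9, 0], 0, 0.3], [[-0.34, 0.9, 0], 0, 0.3], [[-0.34, 0.9, 0], 0, 0.3], [[-0.34, 0.9, 0], 0, 0.3], [[-0.34, 0.9, 0], 0, 0.3], [[-0.34, 0.9, 0], 0, 0.4], [[-0.34, 0.9, 0], 0, 0.4], [[-0.34, 0.9, 0], 0, 0.4], [[-0.34, 0.9, 0], 0, 0.4], [[-0.34, 0.9, 0], 0, 0.4]])

```text
clock: 19.45
position: [0.4405, -0.3503, 0.1886]
ee_rot: [-3.138, 0.138, 0.001]
force: [0.7, 0.1, -0.1]
width: 0.399
gripper_force: 0.0
```

Call:
tcp_steps(ticks=[[[0, 0.79, 0], 0.0375, 0.4], [[0, 0, 0], 0, 0.4], [[0, 0, 0], 0, 0.4]])

```text
clock: 19.75
position: [0.4372, -0.3893, 0.1885]
ee_rot: [-3.119, 0.376, 0.003]
force: [0.0, 0.8, -0.4]
width: 0.397
gripper_force: 0.0
```

```bash
python3 -c "
from h import *
go([.44,-.39,.051]);print(observe()['joints'].round(2))"
```

```text
pos [ 0.4372 -0.3893  0.1885] tool y dir [-0.238 -0.971] zdir [-0.002  0.    -1.   ]
shift [3.100e-03 1.000e-04 1.375e-01]
[-0.05  0.59  1.06  1.78 -0.56  1.12 -0.61]
```

Units first: shifts go in shares of 50 mm and turns go in shares of 4 rad. So 0.045 m is 0.9, 0.035 m is 0.7.

Call:
tcp_steps(ticks=[[[0.06, 0, 0.9], 0, 0.4], [[0, 0, 0.9], 0, 0.4], [[0, 0, 0.7], 0, 0.4], [[0, 0, 0.21], 0, 0.4], [[0, 0, 0], 0, 0.2], [[0, 0, 0], 0, 0], [[0, 0, 0], 0, 0], [[0, 0, 0], 0, 0], [[0, 0, 0], 0, 0]], grip_force=25)

```text
clock: 20.65
position: [0.4419, -0.3899, 0.0555]
ee_rot: [3.119, -0.373, 0.004]
force: [-0.2, 2.0, 8.4]
width: 0.105
gripper_force: 25.0
```

Call:
tcp_steps(ticks=[[[0, 0, -0.6], 0, 0], [[0, 0, -0.8], 0, 0], [[0, 0, -0.8], 0, 0], [[0, 0, -0.6], 0, 0], [[0, 0, 0], -0.02, 0], [[0, 0, 0], -0.0183, 0], [[0, 0, 0], 0, 0]])

```text
clock: 21.35
position: [0.4411, -0.3894, 0.1948]
ee_rot: [-3.139, 0.132, -0.002]
force: [-0.4, -0.0, -1.6]
width: 0.104
gripper_force: 25.0
```

Run:
```python
from h import *
go([.647,-.0177,.192]);print(observe()['joints'].round(2))
s=cam('side')['image']; t=cam('top','top6.png')['image']
f=lambda im,x,y:cv2.resize(im[y:y+180,x:x+120],(400,600),interpolation=cv2.INTER_CUBIC)
cv2.imwrite('pics/r3.png',np.hstack([f(s,290,150),f(s,400,250)]))
```

```text
pos [ 0.4411 -0.3894  0.1948] tool y dir [-0.084 -0.996] zdir [ 0.001  0.    -1.   ]
shift [ 0.1739 -0.3877  0.0031]
[-0.03  0.56  1.02  1.76 -0.53  1.12 -0.5 ]
```

View pics/r3.png

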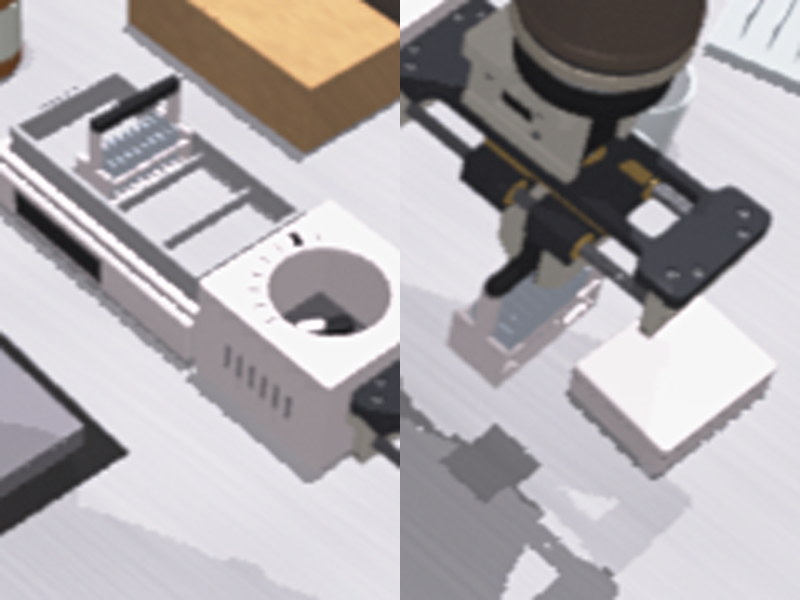

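Scaled: -0.0431 m is -0.862, 0.0193 m is 0.386.

Call:
tcp_steps(ticks=[[[0.386, -0.862, 0], 0, 0], [[0.386, -0.862, 0], 0, 0], [[0.386, -0.862, 0], 0, 0], [[0.386, -0.862, 0], 0, 0], [[0.386, -0.862, 0], 0, 0], [[0.386, -0.862, 0], 0, 0], [[0.386, -0.862, 0], 0, 0], [[0.386, -0.862, 0], 0, 0], [[0.39, -0.858, 0], 0, 0], [[0, 0, 0], 0, 0]], grip_force=25)

```text
clock: 22.45
position: [0.6503, -0.0088, 0.1923]
ee_rot: [-3.137, 0.119, 0.001]
force: [0.4, 1.0, -1.0]
width: 0.111
gripper_force: 25.0
```

Call:
tcp_steps(ticks=[[[0, 0, 0], 0, 0], [[0, 0, 0], 0, 0]])

```text
clock: 22.65
position: [0.6468, -0.0192, 0.1939]
ee_rot: [3.138, -0.138, -0.001]
force: [-0.5, -0.5, -1.5]
width: 0.105
gripper_force: 25.0
```

```bash
python3 -c "
from h import *
go([.647,-.0177,.1045]);print(observe()['joints'].round(2))"
```

```text
pos [ 0.6468 -0.0192  0.1939] tool y dir [-0.088 -0.996] zdir [-0.001 -0.001 -1.   ]
shift [ 0.0001 -0.0016  0.0894]
[-0.66  0.68  1.04  1.61 -0.62  1.21 -1.16]
```

Scaled: 0.03 m is 0.6, 0.012 m is 0.24.

Call:
tcp_steps(ticks=[[[0, -0.032, 0.6], 0, 0], [[0, 0, 0.6], 0, 0], [[0, 0, 0.24], 0, 0], [[0, 0, 0.12], 0, 0], [[0, 0, 0.08], 0, 0], [[0, 0, 0.04], 0, 0], [[0, 0, 0], 0, 0]])

```text
clock: 23.35
position: [0.6479, -0.0165, 0.1108]
ee_rot: [-3.139, 0.134, -0.002]
force: [-0.4, -0.4, -1.0]
width: 0.105
gripper_force: 25.0
```

Call:
tcp_steps(ticks=[[[0, 0, 0.04], 0, 0], [[0, 0, 0], 0, 0]])

```text
clock: 23.55
position: [0.6477, -0.0162, 0.1083]
ee_rot: [-3.139, 0.134, -0.001]
force: [-0.2, 0.5, -1.3]
width: 0.105
gripper_force: 25.0
```

Call:
tcp_steps(ticks=[[[0, 0, 0.04], 0, 0], [[0, 0, 0], 0, 0]])

```text
clock: 23.75
position: [0.6474, -0.0162, 0.1059]
ee_rot: [-3.139, 0.134, 0.0]
force: [0.2, -0.1, -0.2]
width: 0.104
gripper_force: 25.0
```

Scaled: 0.002 m is 0.04.

Call:
tcp_steps(ticks=[[[0, 0, 0.04], 0, 0], [[0, 0, 0], 0, 0]])

```text
clock: 23.95
position: [0.6476, -0.0163, 0.1045]
ee_rot: [-3.138, 0.134, -0.0]
force: [-2.4, 1.3, 3.9]
width: 0.108
gripper_force: 25.0
```

Run:
```python
from h import *
print(observe()['force'].round(1))
d=cam('side')['image']; cv2.imwrite('pics/r4.png',cv2.resize(d[150:300,270:470],(800,600),interpolation=cv2.INTER_CUBIC))
```

```text
[-2.4  1.3  3.9]
```

Scaled: 0.001 m is 0.02.

Call:
tcp_steps(ticks=[[[0, 0, 0.02], 0, 0], [[0, 0, 0], 0, 0]])

```text
clock: 24.2
position: [0.6476, -0.0163, 0.1045]
ee_rot: [-3.138, 0.134, -0.001]
force: [-5.8, 1.8, 14.7]
width: 0.11
gripper_force: 25.0
```

Scaled: -0.05 m is -1, -0.04 m is -0.8.

Call:
tcp_steps(ticks=[[[0, 0, 0], 0, 0.13], [[0, 0, 0], 0, 0.3], [[0, 0, 0], 0, 0.3], [[0, 0, 0], 0, 0.3], [[0, 0, -0.8], 0, 0.3], [[0, 0, -1], 0, 0.3], [[0, 0, -1], 0, 0.3], [[-1, 0, 0], 0, 0.3], [[-1, 0, 0], 0, 0.3], [[-1, 0, 0], 0, 0.3]])

```text
clock: 25.2
position: [0.4966, -0.0038, 0.2427]
ee_rot: [3.139, -0.134, -0.0]
force: [0.4, -0.4, 1.7]
width: 0.303
gripper_force: 0.0
```

Call:
tcp_steps(ticks=[[[-0.8, 0, 0], -0.035, 0.3], [[0, 0, 0], -0.035, 0.3], [[0, 0, 0], -0.035, 0.3], [[0, 0, 0], -0.035, 0.3], [[0, 0, 0], -0.035, 0.3], [[0, 0, 0], -0.035, 0.3], [[0, 0, 0], -0.035, 0.3], [[0, 0, 0], -0.035, 0.3], [[0, 0, 0], -0.035, 0.3], [[0, 0, 0], -0.035, 0.3]])

```text
clock: 26.2
position: [0.4581, -0.0003, 0.243]
ee_rot: [-2.482, -1.926, -0.0]
force: [0.1, -0.2, 0.3]
width: 0.304
gripper_force: 0.0
```

Call:
tcp_steps(ticks=[[[0, 0, 0], -0.035, 0.3], [[0, 0, 0], -0.035, 0.3], [[0, 0, 0], -0.035, 0.3], [[0, 0, 0], -0.035, 0.3], [[0, 0, 0], -0.035, 0.3], [[0, 0, 0], -0.035, 0.3], [[0, 0, 0], -0.035, 0.3], [[0, 0, 0], -0.035, 0.3], [[0, 0, 0], -0.0315, 0.3], [[0, 0, 0], 0, 0.3]])

```text
clock: 27.2
position: [0.4581, -0.0004, 0.243]
ee_rot: [-0.897, -3.011, -0.0]
force: [0.2, -0.3, 1.1]
width: 0.299
gripper_force: 0.0
```

Run:
```python
from h import *
go([.636,-.1185,.2]);print(observe()['joints'].round(2))
t=cam('top','top7.png')['image']; s=cam('side','side7.png')['image']
a=cv2.resize(t[165:245,225:385],(800,400),interpolation=cv2.INTER_CUBIC)[:,:]
b=cv2.resize(t[185:235,325:375],(200,200),interpolation=cv2.INTER_CUBIC); c=cv2.resize(s[150:250,270:430],(320,200),interpolation=cv2.INTER_CUBIC); e=cv2.resize(s[130:230,160:300],(280,200),interpolation=cv2.INTER_CUBIC)
cv2.imwrite('pics/k1.png',np.vstack([a,np.hstack([b,c,e])]))
```

```text
pos [ 4.581e-01 -4.000e-04  2.430e-01] tool y dir [0.548 0.837] zdir [ 0.  0. -1.]
shift [-0.2135 -0.0014  0.043 ]
[-0.74  0.15  0.72  1.98 -0.11  1.05  1.03]
```

View pics/k1.png

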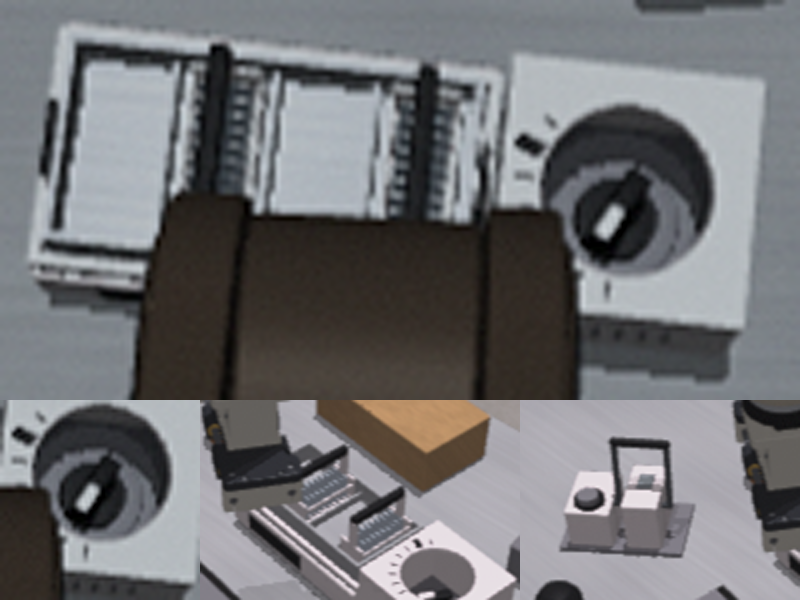

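Run:
```python
from m import *
f=lambda u,v:(225+u/5,165+v/5)
a=ray('top',*f(640,179),.054);b=ray('top',*f(590,250),.054);print(a,b,(a+b)/2,np.hypot(*(a-b)[:2]),np.arctan2((b-a)[1],-(b-a)[0]))
print('disc c',ray('top',*f(616,215),.024),'open',ray('top',*f(628,190),.088))
for p in ((511,55),(766,80),(742,332)): print('box',ray('top',*f(*p),.088))
m=ray('top',*f(530,144),.088);c=np.array([.635,-.119]);print('mark',m,m[:2]-c, np.arctan2((m[:2]-c)[1],-(m[:2]-c)[0])-.087)
```

```text
[ 0.6496 -0.1289  0.054 ] [ 0.6124 -0.1035  0.054 ] [ 0.631  -0.1162  0.054 ] 0.045044422518220745 0.5990858935463746
disc c [ 0.6373 -0.1195  0.024 ] open [ 0.6358 -0.1193  0.088 ]
box [ 0.7033 -0.0612  0.088 ]
box [ 0.6929 -0.1881  0.088 ]
box [ 0.5658 -0.1751  0.088 ]
mark [ 0.6581 -0.0709  0.088 ] [0.0231 0.0481] 1.9315190457487075
```

Scaled: 0.04 m is 0.8, -0.036 m is -0.72, 0.02 rad / 4 = 0.005.

Call:
tcp_steps(ticks=[[[-0.72, 0, 0], 0.005, 0.3], [[-0.72, 0, 0], 0, 0.3], [[-0.72, 0, 0], 0, 0.3], [[-0.72, 0, 0], 0, 0.3], [[-0.72, 0, 0], 0, 0.3], [[-0.66, 0, 0], 0, 0.3], [[0, 0, 0.8], 0, 0.3], [[0, 0, 0.8], 0, 0.3], [[0, 0, 0], 0, 0.3], [[0, 0, 0], 0, 0.3]], grip_force=15)

```text
clock: 28.3
position: [0.6341, -0.1199, 0.1634]
ee_rot: [-0.932, -2.999, 0.001]
force: [-1.1, 0.5, 0.8]
width: 0.304
gripper_force: 0.0
```

```bash
python3 -c "
from h import *
go([.635,-.1188,.032]);print(observe()['joints'].round(2))"
```

```text
pos [ 0.6341 -0.1199  0.1634] tool y dir [0.567 0.824] zdir [-0.001 -0.    -1.   ]
shift [-0.0002  0.0015  0.1314]
[-0.33  0.59  0.68  1.63 -0.41  1.06  1.44]
```

Scaled: 0.04 m is 0.8, 0.035 m is 0.7.

Call:
tcp_steps(ticks=[[[0, 0.03, 0.8], 0, 0.3], [[0, 0, 0.7], 0, 0.3], [[0, 0, 0.6], 0, 0.3], [[0, 0, 0.3], 0, 0.3], [[0, 0, 0.16], 0, 0.3], [[0, 0, 0.06], 0, 0.3], [[0, 0, 0], 0, 0.3]])

```text
clock: 29.0
position: [0.6361, -0.1191, 0.0333]
ee_rot: [0.929, 2.999, 0.0]
force: [-0.6, -1.1, -0.5]
width: 0.3
gripper_force: 0.0
```

Call:
tcp_steps(ticks=[[[0, 0, 0], 0, 0.2], [[0, 0, 0], 0, 0], [[0, 0, 0], 0, 0], [[0, 0, 0], 0, 0]])

```text
clock: 29.4
position: [0.6363, -0.1184, 0.0331]
ee_rot: [0.929, 2.999, 0.002]
force: [1.2, 2.1, 6.0]
width: 0.148
gripper_force: 15.0
```

```bash
python3 -c "
from h import *
go([.635,-.1188,.032]);print(observe()['ft_torque'].round(2))"
```

```text
pos [ 0.6363 -0.1184  0.0331] tool y dir [0.565 0.825] zdir [ 0.002  0.    -1.   ]
shift [ 0.0009 -0.001   0.0011]
[ 0.32 -0.16 -0.  ]
```

Scaled: 0.14 rad / 4 = 0.035.

Call:
tcp_steps(ticks=[[[0, 0, 0], 0.025, 0], [[0, 0, 0], 0.035, 0], [[0, 0, 0], 0.035, 0], [[0, 0, 0], 0.035, 0], [[0, 0, 0], 0.035, 0], [[0, 0, 0], 0.035, 0], [[0, 0, 0], 0.035, 0], [[0, 0, 0], 0.035, 0], [[0, 0, 0], 0.035, 0], [[0, 0, 0], 0.025, 0]])

```text
clock: 30.4
position: [0.6368, -0.1183, 0.0331]
ee_rot: [2.577, 1.794, 0.004]
force: [3.8, 1.5, 5.2]
width: 0.152
gripper_force: 15.0
```

Call:
tcp_steps(ticks=[[[0, 0, 0], 0.0175, 0], [[0, 0, 0], 0, 0], [[0, 0, 0], 0, 0], [[0, 0, 0], 0, 0]])

```text
clock: 30.8
position: [0.6368, -0.1183, 0.0331]
ee_rot: [2.634, 1.71, 0.004]
force: [2.6, 1.7, 5.8]
width: 0.154
gripper_force: 15.0
```

```bash
python3 -c "
from h import *
go([.635,-.1188,.032]);print(observe()['ft_torque'].round(2),observe()['joints'].round(2))"
```

```text
pos [ 0.6368 -0.1183  0.0331] tool y dir [ 0.913 -0.407] zdir [ 0.003  0.    -1.   ]
shift [-0.0012 -0.0014  0.0011]
[ 0.22 -0.49 -0.05] [-0.45  0.87  0.93  1.75 -0.84  0.97  0.4 ]
```

Scaled: -0.05 m is -1, -0.03 m is -0.6.

Call:
tcp_steps(ticks=[[[0, 0, 0], 0, 0.2], [[0, 0, 0], 0, 0.3], [[0, 0, 0], 0, 0.3], [[0, 0, 0], 0, 0.3], [[0, 0, -0.6], 0, 0.3], [[0, 0, -1], 0, 0.3], [[0, 0, -1], 0, 0.3], [[0, 0, -1], 0, 0.3], [[0, 0, -0.4], 0, 0.3]])

```text
clock: 31.7
position: [0.6362, -0.1203, 0.237]
ee_rot: [2.633, 1.706, 0.006]
force: [1.2, -1.3, -0.5]
width: 0.299
gripper_force: 0.0
```

Call:
tcp_steps(ticks=[[[0, -1, 0], 0, 0.3], [[0, -1, 0], 0, 0.3], [[0, -1, 0], 0, 0.3], [[0, -1, 0], 0, 0.3], [[0, -0.4, 0], 0, 0.3], [[0, 0, 0], 0, 0.3], [[0, 0, 0], 0, 0.3]])

```text
clock: 32.4
position: [0.4345, -0.0283, 0.2323]
ee_rot: [-2.633, -1.711, -0.003]
force: [-0.5, -0.7, -0.4]
width: 0.298
gripper_force: 0.0
```

Run:
```python
from h import *
print(observe()['position'])
t=cam('top','top8.png')['image']; s=cam('side','side8.png')['image']
a=cv2.resize(t[160:240,220:400],(800,356),interpolation=cv2.INTER_CUBIC)
b=cv2.resize(s[130:310,160:460],(400,240)); c=cv2.resize(t[200:440,110:510],(400,240))
cv2.imwrite('pics/f.png',np.vstack([a,np.hstack([b,c])]))
```

```text
[ 0.43452954 -0.02827758  0.23231218]
```

View pics/f.png

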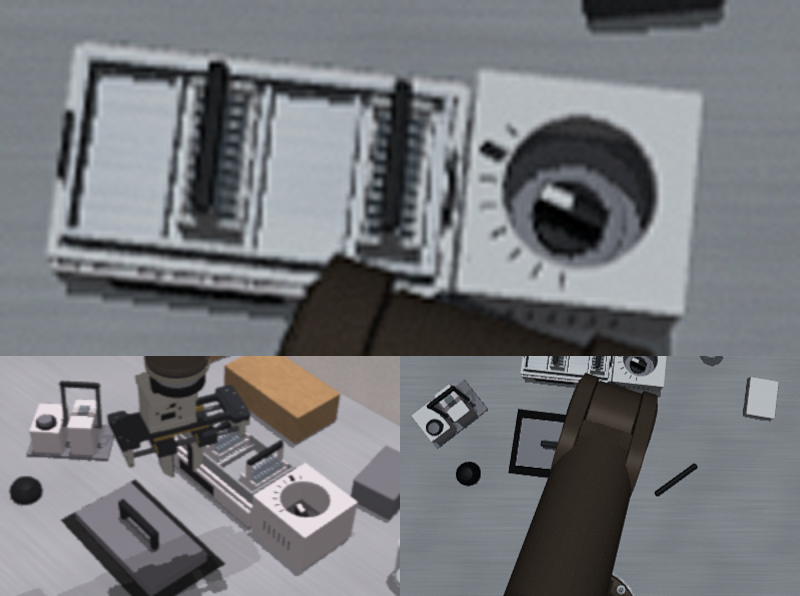

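Both racks are seated, the lever is up, and the cover is on the mat. I'll check the pointer angle numerically before signing off.

Run:
```python
from m import *
g=cv2.imread('pics/top8.png')[195:222,335:365].min(axis=2)
L=[g[i] for i in range(3,15)]
print(np.array([r[3:25] for r in L]))
m=((g>130)&(np.indices(g.shape)[0]<16)).astype('uint8')
n,l,st,ce=cv2.connectedComponentsWithStats(m)
for k in range(1,n):
    if 6<st[k,4]<60:
        y,x=np.nonzero(l==k); w=g[l==k].astype(float); c=np.average(np.c_[x,y],axis=0,weights=w)
        p=ray('top',335+c[0],195+c[1],.054); d=p[:2]-[.6355,-.1188]
        print(st[k],p,np.hypot(*d),np.arctan2(d[1],-d[0])-.087, cv2.minAreaRect(np.c_[x,y].astype('float32')))
```

```text
[[ 43  42  49  78  76  81  91  83 109 107 107 107 108 100  71  75  58  37
   45  46  45  47]
 [ 42  36  57 110 108 109 108 107 109 108 109 104 105 107 103 102  88  69
   50  43  45  47]
 [ 57  78  86 107  89  82  92  83  80  78  80  83  87  96 108 106 105 100
   73  42  43  48]
 [ 95 115 111  99  82 119  69  22  18  18  26  33  40  65  90 108 102 104
   98  76  67  42]
 [113 111 105  94 125 183 140 113  78  30  17  24  29  30  52  84  97 106
  102 101  91  71]
 [111 110 101  94 175 189 185 185 155 122  81  35  23  24  30  36  71 105
  104 103  98  96]
 [110 109  88  72 149 156 177 186 187 186 153  39  12  14  20  29  48  91
  106 103 104  94]
 [109 101  48   0  23  61 123 155 173 187 153  26  23  16  19  18  23  56
  110 105 102  99]
 [113 100   7   0   2   5  14  61 111 142 100  26  30  27  24  18  14  35
   87  95 103 102]
 [111  87   9   0   5   0   0   0   9  35  49  33  35  31  29  23  20  13
   37  80 104 102]
 [104  69  19   8   5   4   3   0   1   0  12  22  28  36  36  29  26  18
   34  95 104 101]
 [107  83  19   3  10   2   0   3   3   0   0   4   8  24  28  34  35  22
   45 109 103  98]]
[ 7  7  7  5 19] [ 0.6414 -0.1085  0.054 ] 0.011870130580579149 2.003987372740521 ((10.068964958190918, 8.827585220336914), (6.31364107131958, 2.5997347831726074), 21.801406860351562)
```

```bash
python3 -c "
from cell import arm, vision, observe
print(arm.sign_off())"
```

```text
the job is handed in; nothing more can be done
None
```

I finished every step and handed the job in at about 33 s on the robot clock: lever dropped and lifted back up, cover flat on the mat, both racks seated in the tray, and the knob at about 1.9 rad. The hand-in did not return a verdict.

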